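# Load and close up the bass-bar press

## Task

Lay the roughed spruce bass bar flat, arched side up, on the cork bed of the open drawer, centred and between the four dark corner blocks, and let go of it; then push the drawer fully shut by its front. Last, press the red palm knob of the clamp on top straight down by feel until its spring foot bears on the bar with about 7 N beyond the clamp's own sliding drag of about 10 N (4 N must remain once you let go, and 15 N would crush the bar), and leave the other things where they are.

Things in the scene. Friction and masses are not known exactly. Their poses are not given: they have to be found in the camera images.
- bar: Loose pale spruce bass bar, 190 mm long (its x axis), 22 mm wide (y), flat underneath; the hand-roughed top is arched, roughly 12 mm thick at the ends and some 26 mm in the middle; about 45 g. Origin: centre of the underside, z up. Starts on the cart top, to the robot's right.
- unit: Fixed blue steel press unit, 220 mm deep, 300 mm wide, top at 92 mm height. Origin on the cart top directly under the clamp's axis; x points away from the drawer's front, y along its width. The cabinet's face is 70 mm in front of the axis (x = -70 mm).
- cradle (a point): Centre of the cork bed in the drawer (moves with it), 28 mm above the cart top, where the bed's top is at its lowest setting; axes as unit. The bed, 36 mm by 155 mm, long along y as the bar must lie, is wedged up by an unknown 0 to 6 mm. The drawer front's inner face is 70 mm before it (-x), side walls at y = +-125 mm, rim 32 mm above it. With the drawer shut it is under the clamp.
- block (a point): Middle of the top of one of the four dark wood corner blocks (14 mm in x, 30 mm in y, top 16 mm above cradle), the far left one: 27 mm in x and 95 mm in y from cradle; the others mirror it. The bar lies in the 40 mm wide gap between them; the middle 160 mm of the bed is free for fingers.
- knob_tip (a point): Foremost point of the turned black ebony knob (32 mm wide, 30 mm long) in the middle of the drawer's front, 55 mm above the cart top; moves with the drawer. The front panel is 300 mm wide, from 10 to 86 mm above the cart top, its outer face 30 mm behind this point.
- drawer (a joint): Opening of the drawer in m: 0 shut, grows as it is drawn out towards the robot (to 0.17). Slides with about 2 N drag.
- clamp_top (a point): Centre of the top of the clamp's red palm knob (48 mm wide, flat top 36 mm wide, 20 mm high), about 165 mm above the cart top when raised; moves straight down with the clamp.
- clamp (a joint): Travel of the clamp in m: 0 fully raised, grows downwards, end stop at 0.034. Drag about 10 N holds it where it is left.
- foot: Rubber-faced round foot, 36 mm wide, under the clamp, hidden inside the unit; its underside is 76 mm above this origin, which is at the cart top's height when the clamp is raised. It rides on a spring: 2.5 N per mm, 9 mm of give.
- tailpiece: Bystander: loose rosewood tailpiece, 120 mm by 40 mm by 12 mm, origin under its middle.
- gauge: Bystander: knurled steel neck gauge, 130 mm long, T-shaped, 14 mm thick, lying on the unit's top; origin under its middle.
- weight: Bystander: bronze cylinder, 48 mm across, 55 mm high, standing on the unit's top; origin under its centre.
- glue: Bystander: white glue bottle, 60 mm across, 150 mm high; origin under its centre.
- hammer: Bystander: hammer 200 mm long; lying, origin under its middle.
- fingerboard: Bystander: black ebony blank, 190 by 42 by 12 mm; origin under its middle.
- jar: Bystander: blue ceramic cup, 72 mm across, 95 mm high; origin under its centre.
Not all that is in view belongs to the job. There is more than one size of the bar; the job needs the middle-sized.

How it is judged:
On the way, in this order (a step that is already met when the one before it is completed fails the run):
1. the bar lies flat on the bed between the blocks of the open drawer, let go (x of bar in the frame of cradle between -0.013 and 0.013 m and y of bar in the frame of cradle between -0.025 and 0.025 m and z of bar in the frame of cradle between -0.004 and 0.01 m and angle between bar's own z axis and vertical below 0.12 rad and value of joint drawer above 0.12 m and contact force between the fingers and bar below 0.05 N), for 0.2 s.
2. the drawer is fully shut with the bar in it (x of bar in the frame of cradle between -0.013 and 0.013 m and y of bar in the frame of cradle between -0.025 and 0.025 m and z of bar in the frame of cradle between -0.004 and 0.01 m and angle between bar's own z axis and vertical below 0.12 rad and value of joint drawer below 0.004 m), for 0.2 s.
3. the clamp's foot presses on the bar with at least 4 N (contact force between foot and bar above 4 N), for 0.2 s.
At the end, for the whole second after the job is handed in: The bar lies at rest, arched side up, flat (within 0.12 rad) on the cork bed between the blocks, within 13 mm across and 25 mm along of the bed's centre; the drawer is shut to within 4 mm; the clamp's foot keeps pressing on the bar with 4 to 15 N (all of step 2 and contact force between foot and bar between 4 and 15 N and linear speed of bar below 0.01 m/s); the robot touches nothing.
It fails at once if the foot crushes the bar with more than 15 N (contact force between foot and bar above 15 N).
It fails at once if a bystander is pushed more than 25 mm (distance of any of tailpiece, gauge, weight, glue, hammer, fingerboard, jar from where it was at the start of the episode above 0.025 m).
It also fails if it takes over 58 s, if anything falls off the work surface, if the arm or the gripper's body presses on something with over 40 N, if the wrist force passes 120 N, or if a joint passes its speed limit or range.

## Robot

A 7-joint arm with a two-finger parallel gripper is mounted at the origin on the work surface. World frame = base frame: x ahead of the robot, y to its left, z up, the work surface at z = 0. Lengths are in m, angles in rad, forces in N, time in s.
With the tool pointing down it reaches from about 0.4 to 0.85 m from the base axis. Payload 10.4 kg.
Tool frame: the origin (TCP) lies on the centre line of the jaws, within the pads' length; the fingertips stand 17 mm ahead of it and the grasp point (between the pads) lies 2 mm behind it (r.tcp_to_tips is the distance from the TCP to the fingertips, in m); z points along the fingers, y is the line along which they close (so a half turn about z gives the same grasp; the last joint's range is limited). The gripper opens to 85 mm and grips with 20 to 120 N. Pads are 22 mm wide; open, the fingers measure 114 mm over their backs; the gripper's body (76 mm by 85 mm) begins 54 mm behind the grasp point. The pads swing forward as they close: fully open they stand 13 mm farther back than shut.
Start: joints at [-1.21, 0.332, -0.065, 1.46, 0.022, 1.35, -0.088], TCP at [0.234, 0.58, 0.248] pointing down, gripper open.
Joint ranges: [-2.6, 2.6], [-0.5, 2.12], [-1.47, 1.34], [0.16, 2.42], [-1.27, 4.41], [0.06, 2.06], [-2.6, 2.6]. Speed limits (rad/s): [2.22, 2.22, 2.79, 2.79, 3.14, 3.14, 3.14].

## Interface

Orientations are given as a rotation vector (axis times angle).
In Python, from station import r, optics gives the robot as it stands.
- The arm moves only by the shell command python3 -m jog 'ROWS' [FORCE]. ROWS is JSON, a list of rows, each a list of 3 entries, a list of its own where there are three numbers: the shift along the world's x, y, z in cm, then the turn about the world's z in degrees, then the opening, from 0 (shut) to 1 (fully open). A call has 1 to 20 rows; each row is the pose to reach, as a shift and turn from the pose commanded when the call began; what a row does not reach only later rows make up. A row lasts 1/12 s, in which the tool goes at most 41.7 mm and 7.16 degrees, less where a joint would pass 70% of its speed; a pose out of reach is approached as far as the arm can. A call with a gripper value outside its range is refused whole. The fingers move at their own pace and stop on an object; FORCE is the grip in N (left out, the last holds). Time passes only in rows, so rows that repeat a pose let the fingers close. It gives the time, the measured TCP pose, the force, the opening and the grip force at its end, in the units of the state.
- r.get_obs(): the state, without advancing time (a new reading comes with each control period).
- optics.get_image(name): name is "scene" or "top"; returns a dict with "color" (384x512x3 uint8, red, green, blue), "range_z" (384x512 float32, m along the optical axis (not along the pixel's ray), 0 where there is no reading), "fx", "fy", "cx", "cy" (pixels), "world_to_cam" (4x4, takes a point from world to camera coordinates). Camera axes: x right, y up, looking along -z (the intrinsics and any distortion apply to the point x, -y, -z); pixel columns grow to the right and rows downward; lengths in m; the calibration is good to about 2 mm. A picture is of the moment at which its call begins.
- r.hand_in(): hands the job in; it is judged then, once.
The state is a dict: "time": time; "joints": joint angles; "dq": joint speeds; "joint_torque": joint torques, N m; "tool_pos": TCP position; "orientation": TCP orientation; "contact_force": force on the tool from outside, world axes, zero at the start; "ft_torque": the same for the moment, N m; "grip_width": opening from 0.0 (shut) to 1.0 (fully open); "grasp_force": force on a finger pad.
Only numpy, scipy, OpenCV 4.12 (cv2) and the standard library are available. Lean on these libraries where they do the work, as an engineer would, in place of code of your own. Each camera call takes 0.05 s, during which the arm holds its last target. There are 200 camera calls.

## Working session

There is one attempt and no reset: what is moved stays moved. The work goes in short steps, Python scripts to look and compute and a shell command to move; the robot and the scene stay as the last step left them, time stands still between calls to the robot, and variables do not carry over. Pictures are saved under pics/ and viewed, at most 10 in all, crops included, and the job is handed in when it is done.

```bash
ls; mkdir -p pics; cat > h.py <<'E'
import numpy as np, cv2, sys
from station import r, optics
def grab(name):
    d=optics.get_image(name); return d
def save(d,fn,crop=None,scale=1):
    im=cv2.cvtColor(d["color"],cv2.COLOR_RGB2BGR)
    if crop: u0,v0,u1,v1=crop; im=im[v0:v1,u0:u1]
    if scale!=1: im=cv2.resize(im,None,fx=scale,fy=scale,interpolation=cv2.INTER_CUBIC)
    cv2.imwrite("pics/"+fn,im)
def ray(d,u,v):
    T=np.linalg.inv(d["world_to_cam"])
    c=np.array([(u-d["cx"])/d["fx"],-(v-d["cy"])/d["fy"],-1.])
    return T[:3,3],T[:3,:3]@c
def onplane(d,u,v,z):
    o,k=ray(d,u,v); return o+k*(z-o[2])/k[2]
def depthpt(d,u,v):
    o,k=ray(d,u,v); return o+k*d["range_z"][int(round(v)),int(round(u))]
def cloud(d):
    T=np.linalg.inv(d["world_to_cam"]); h,w=d["range_z"].shape
    u,v=np.meshgrid(np.arange(w),np.arange(h)); Z=d["range_z"]
    c=np.stack([(u-d["cx"])/d["fx"]*Z,-(v-d["cy"])/d["fy"]*Z,-Z],-1)
    return c@T[:3,:3].T+T[:3,3]
E
python3 - <<'E'
from h import *
for n in("scene","top"):
    d=grab(n); save(d,n+"0.png",scale=1.5); np.save(n+"0.npy",d,allow_pickle=True)
    print(n,[k for k in d],d["fx"],d["cx"],d["cy"],np.linalg.inv(d["world_to_cam"]).round(3).tolist())
print(r.get_obs(), r.tcp_to_tips)
E
```

```text
pics
scene ['color', 'range_z', 'fx', 'fy', 'cx', 'cy', 'world_to_cam'] 384.4263579269307 259.0597496767034 195.22957462780442 [[0.874, -0.399, 0.278, 0.786], [0.486, 0.729, -0.482, -0.555], [-0.01, 0.556, 0.831, 1.056], [0.0, 0.0, 0.0, 1.0]]
top ['color', 'range_z', 'fx', 'fy', 'cx', 'cy', 'world_to_cam'] 374.2989361538797 258.1120110544687 196.26577957771724 [[-0.023, 0.997, -0.071, 0.404], [-1.0, -0.023, -0.003, -0.023], [-0.004, 0.071, 0.997, 1.34], [0.0, 0.0, 0.0, 1.0]]
{'time': 0.1, 'joints': array([-1.20959899,  0.33284927, -0.06470408,  1.46083342,  0.02155062,
        1.34986485, -0.08851584]), 'dq': array([ 0.00120548,  0.00077153,  0.00062745, -0.00252886,  0.00074621,
       -0.00148391,  0.00073896]), 'joint_torque': array([ 2.63374612e-03, -6.26752496e+01,  4.98934498e-02, -3.92429066e+01,
        1.62246666e-02,  7.08870473e-03, -6.89748981e-05]), 'tool_pos': array([0.23390097, 0.57926407, 0.24758153]), 'orientation': array([-5.99135276e-01, -3.08369118e+00,  1.94814332e-03]), 'contact_force': array([-0.27384361, -0.78588583, -0.0930454 ]), 'ft_torque': array([-0.00592588,  0.03609891, -0.01217172]), 'grasp_force': 0.0, 'grip_width': 0.9985686082650663} 0.017
```

View pics/scene0.png

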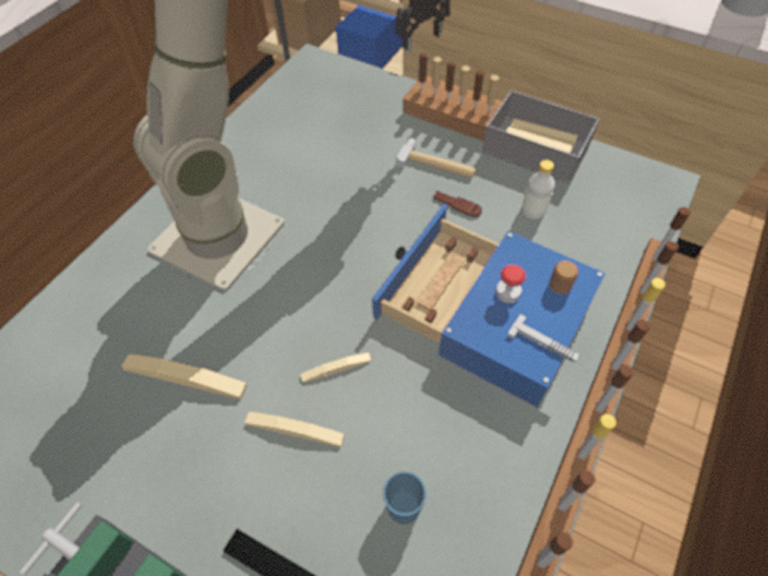

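View pics/top0.png

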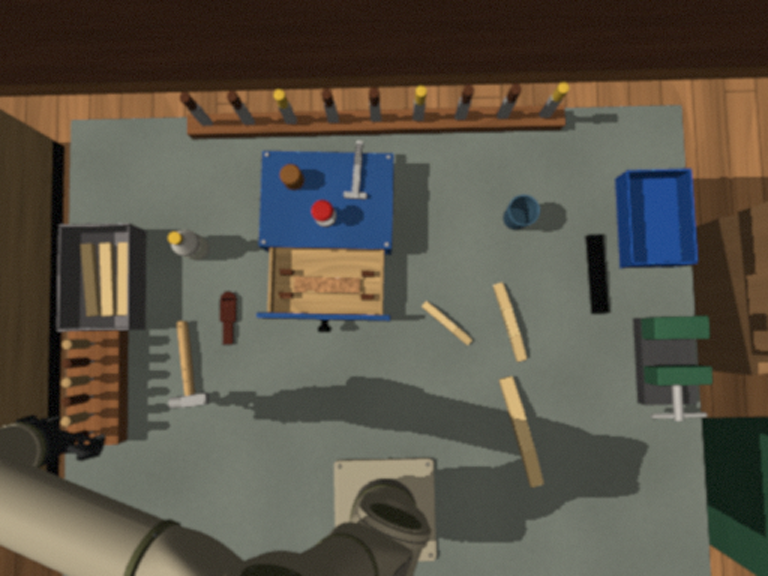

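The scene view shows the open drawer at (440,280) and the red clamp knob at (512,275). In the top view, the bar candidates in 1.5x pixels are small (447,323), middle (510,322) and large (520,430), plus strips in the bin at (107,278). The middle one should be the bar, so I'll measure lengths and take a close crop.

```bash
python3 - <<'E'
from h import *
ds={n:np.load(n+"0.npy",allow_pickle=True).item() for n in("scene","top")}
d=ds["top"]; save(d,"crop.png",(275,180,375,260),6)
for n in ds:
    d=ds[n]; P=cloud(d); hsv=cv2.cvtColor(d["color"],cv2.COLOR_RGB2HSV)
    m=((hsv[...,0]>12)&(hsv[...,0]<32)&(hsv[...,1]>60)&(hsv[...,2]>110)&(d["range_z"]>0)&(P[...,0]>0)&(P[...,0]<.95)&(P[...,2]>-.01)&(P[...,2]<.08)).astype(np.uint8)
    k,L,S,C=cv2.connectedComponentsWithStats(m)
    for i in range(1,k):
        if S[i,4]<120: continue
        v,u=np.nonzero(L==i); p=P[v,u]
        # contour on plane 0
        q=np.array([onplane(d,a,b,.008)[:2] for a,b in zip(u,v)],np.float32)
        (c,s,a)=cv2.minAreaRect(q)
        print(n,S[i],"px",C[i].round(0),"rect",np.round(c,3),np.round(s,3),round(a,1),"z pct",np.percentile(p[:,2],[5,50,95]).round(3))
    # table & unit
    bl=((hsv[...,0]>105)&(hsv[...,0]<125)&(hsv[...,1]>150)&(P[...,2]>.08)&(P[...,2]<.105)&(P[...,1]>-.3)&(P[...,1]<.5)&(P[...,0]>.3)).astype(np.uint8)
    v,u=np.nonzero(bl); q=np.array([onplane(d,a,b,.092)[:2] for a,b in zip(u,v)],np.float32)
    print(n,"unit top",cv2.minAreaRect(q),np.median(P[v,u,2]))
    rd=(((hsv[...,0]<8)|(hsv[...,0]>172))&(hsv[...,1]>170)&(hsv[...,2]>120)&(P[...,2]>.12)&(P[...,2]<.2)).astype(np.uint8)
    v,u=np.nonzero(rd); print(n,"red",len(u),u.mean(),v.mean(),np.percentile(P[v,u,2],[5,50,90]), "ray@.165",onplane(d,(u.min()+u.max())/2,(v.min()+v.max())/2,.16))
    dk=((hsv[...,2]<110)&(P[...,2]>.035)&(P[...,2]<.06)&(P[...,0]>.4)&(P[...,0]<.7)&(P[...,1]>-.1)&(P[...,1]<.3)&(hsv[...,0]<20)).astype(np.uint8)
    k,L,S,C=cv2.connectedComponentsWithStats(dk)
    for i in range(1,k):
        if S[i,4]>8: print(n,"dark",C[i].round(1),S[i,4],onplane(d,*C[i],.044).round(3),np.median(P[L==i],0).round(3))
E
```

```text
scene [ 305    0  193   53 2612] px [411.  23.] rect [0.514 1.229] [0.889 0.132] 0.1 z pct [-0.007  0.024  0.057]
scene [269  51  66  33 827] px [300.  68.] rect [0.271 0.697] [0.148 0.25 ] 89.8 z pct [0.046 0.05  0.055]
scene [338  79  47  22 349] px [363.  88.] rect [0.544 0.7  ] [0.178 0.066] 0.1 z pct [0.018 0.032 0.037]
scene [273 100  44  18 276] px [295. 109.] rect [0.358 0.466] [0.176 0.034] 5.7 z pct [0.011 0.021 0.028]
scene [ 254  146   78   82 2770] px [293. 187.] rect [0.514 0.147] [0.298 0.152] 87.4 z pct [0.017 0.022 0.058]
scene [ 345  159   95  225 2142] px [390. 288.] rect [0.92  0.073] [0.057 0.814] 0.0 z pct [0.036 0.04  0.043]
scene [ 82 236  82  30 974] px [122. 250.] rect [ 0.169 -0.317] [0.261 0.042] 14.4 z pct [0.009 0.027 0.037]
scene [201 239  45  16 225] px [219. 246.] rect [ 0.426 -0.157] [0.136 0.022] 48.1 z pct [0.005 0.015 0.022]
scene [164 275  65  23 539] px [195. 285.] rect [ 0.427 -0.303] [0.189 0.028] 15.4 z pct [0.008 0.021 0.028]Traceback (most recent call last):
  File "<stdin>", line 18, in <module>
cv2.error: OpenCV(4.12.0) /io/opencv/modules/imgproc/src/convhull.cpp:143: error: (-215:Assertion failed) total >= 0 && (depth == CV_32F || depth == CV_32S) in function 'convexHull'
```

View pics/crop.png

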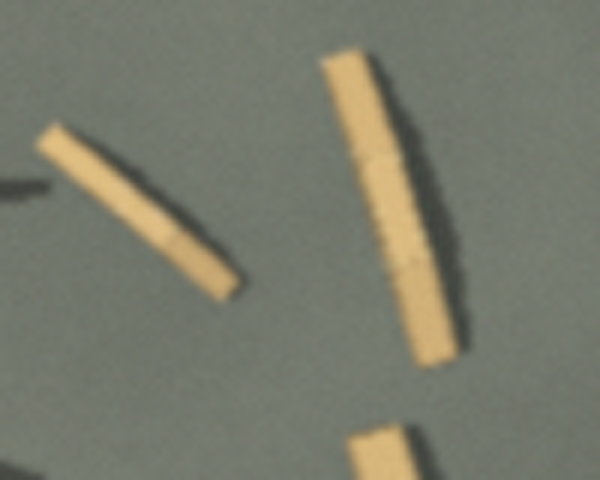

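The crop shows the middle bar at (392,208), arch up. It measures 189 x 28 mm including its side face, against 136 mm for the small one and 261 mm for the large one, so the choice is right. Next I'll fix the unit mask.

```bash
python3 - <<'E'
from h import *
ds={n:np.load(n+"0.npy",allow_pickle=True).item() for n in("scene","top")}
for n in ds:
    d=ds[n]; P=cloud(d); hsv=cv2.cvtColor(d["color"],cv2.COLOR_RGB2HSV)
    if n=="top":
        m=((hsv[...,0]>12)&(hsv[...,0]<32)&(hsv[...,1]>60)&(hsv[...,2]>110)&(P[...,0]>.3)&(P[...,0]<.6)&(P[...,1]<-.2)&(P[...,1]>-.4)).astype(np.uint8)
        k,L,S,C=cv2.connectedComponentsWithStats(m)
        for i in range(1,k):
            if S[i,4]<100: continue
            v,u=np.nonzero(L==i); q=np.array([onplane(d,a,b,.016)[:2] for a,b in zip(u,v)],np.float32)
            b=cv2.minAreaRect(q); pc=P[v,u]
            print("bar",C[i],b,q.mean(0),pc.mean(0), np.percentile(pc[:,2],[5,95]))
            h=P[v,u,2]; print(np.cov(q.T), 0.5*np.degrees(np.arctan2(2*np.cov(q.T)[0,1],np.cov(q.T)[0,0]-np.cov(q.T)[1,1])))
    v0,u0=(185,330) if n=="scene" else (145,190); print(n,"hsv on unit",hsv[v0,u0],P[v0,u0].round(3))
    blue=(hsv[...,0]>100)&(hsv[...,0]<130)&(hsv[...,1]>110)&(P[...,1]>-.2)&(P[...,1]<.45)&(P[...,0]>.3)
    for nm,lo,hi in(("unit",.086,.1),):
        m=(blue&(P[...,2]>lo)&(P[...,2]<hi)).astype(np.uint8)
        k,L,S,C=cv2.connectedComponentsWithStats(m); i=1+S[1:,4].argmax(); v,u=np.nonzero(L==i)
        q=np.array([onplane(d,a,b,.092)[:2] for a,b in zip(u,v)],np.float32)
        print(n,nm,cv2.minAreaRect(q),cv2.boxPoints(cv2.minAreaRect(q)).round(3).tolist(),np.median(P[v,u,2]))
    m=blue&(P[...,2]>.075)&(P[...,2]<.096)&(P[...,0]<.48); v,u=np.nonzero(m)
    if len(u): q=P[v,u]; print(n,"front",len(u),q[:,:2].mean(0),q.min(0),q.max(0),np.polyfit(q[:,1],q[:,0],1))
    rd=((hsv[...,0]<8)|(hsv[...,0]>172))&(hsv[...,1]>150)&(hsv[...,2]>110)&(P[...,2]>.12)&(P[...,2]<.2)
    v,u=np.nonzero(rd); print(n,"red",len(u),[u.min(),u.max(),v.min(),v.max()],np.percentile(P[v,u,2],[5,50,90]),P[v,u].mean(0))
    t=P[rd&(P[...,2]>.157)]; print("redtop",len(t),t.mean(0),(t.min(0)+t.max(0))/2)
    dk=((hsv[...,2]<130)&(P[...,2]>.036)&(P[...,2]<.055)&(P[...,0]>.4)&(P[...,0]<.7)&(P[...,1]>-.05)&(P[...,1]<.25)&((hsv[...,0]<20)|(hsv[...,0]>165))).astype(np.uint8)
    k,L,S,C=cv2.connectedComponentsWithStats(dk)
    for i in range(1,k):
        if S[i,4]>8: print(n,"dark",C[i].round(1),S[i,4],onplane(d,*C[i],.044).round(3),np.median(P[L==i],0).round(3))
    kn=(hsv[...,2]<60)&(P[...,2]>.035)&(P[...,2]<.08)&(P[...,0]<.47)&(P[...,0]>.35)&(P[...,1]>.05)&(P[...,1]<.16)
    print(n,"knob",P[kn].mean(0),P[kn].min(0),P[kn].max(0))
    ck=(hsv[...,0]<20)&(hsv[...,2]>120)&(P[...,2]>.026)&(P[...,2]<.042)&(P[...,0]>.46)&(P[...,0]<.58)&(P[...,1]>.03)&(P[...,1]<.18)
    print(n,"cork",ck.sum(),np.median(P[ck],0),(P[ck].min(0)+P[ck].max(0))/2,np.percentile(P[ck][:,2],[5,50,95]))
E
```

```text
scene hsv on unit [108 123 184] [0.636 0.138 0.095]
scene unit ((0.7129491567611694, 0.1119498461484909), (0.3016608953475952, 0.21464034914970398), 87.68944549560547) [[0.6000000238418579, -0.03400000184774399], [0.8140000104904175, -0.0430000014603138], [0.8259999752044678, 0.257999986410141], [0.6119999885559082, 0.2669999897480011]] 0.09198184663267783
scene front 228 [0.450551   0.11488405] [ 0.4398489  -0.02202621  0.07930049] [0.46223038 0.27586365 0.09078023] [0.04621773 0.44524132]
scene red 50 [np.int64(335), np.int64(348), np.int64(178), np.int64(188)] [0.15727838 0.16099003 0.16336933] [0.67145755 0.10845781 0.160845  ]
redtop 47 [0.67166641 0.1088825  0.16111194] [0.67237192 0.1130724  0.16205755]
scene dark [300.6 162.9] 18 [0.506 0.212 0.044] [0.507 0.21  0.042]
scene dark [315.1 169.7] 18 [0.561 0.209 0.044] [0.561 0.207 0.042]
scene dark [272.2 203.6] 20 [0.499 0.023 0.044] [0.5   0.022 0.044]
scene dark [286.8 211.9] 16 [0.552 0.018 0.044] [0.553 0.016 0.042]
scene knob [0.42409442 0.12180446 0.06603929] [0.41861977 0.11432238 0.05910912] [0.42944999 0.13024655 0.07
[... 1071 characters left out ...]
32 [0.67166796 0.11570551 0.16225797] [0.67211048 0.11660072 0.16303715]
top dark [182.  174.8] 26 [0.578 0.244 0.044] [0.579 0.243 0.046]
top dark [190.7 181. ] 40 [0.555 0.214 0.044] [0.556 0.213 0.043]
top dark [245.1 182.5] 35 [0.546 0.025 0.044] [0.547 0.025 0.045]
top dark [181.2 197.1] 16 [0.5   0.248 0.044] [0.502 0.247 0.046]
top dark [189.9 196.5] 35 [0.502 0.217 0.044] [0.503 0.217 0.044]
top dark [245.  197.5] 36 [0.494 0.026 0.044] [0.494 0.026 0.044]
top knob [0.42673493 0.12587445 0.06625995] [0.4175711  0.11154985 0.05540599] [0.44160292 0.13966063 0.07525597]
top cork 408 [0.52429457 0.11010774 0.03240932] [0.52098317 0.11131648 0.03304392] [0.02752072 0.03240932 0.03685086]
```

```bash
python3 -m jog '[[[7,-7,0],-7,1],[[13,-14,0],-14,1],[[20,-21,0],-21,1],[[26,-28,0],-28,1],[[27,-31,0],-35,1],[[28,-35,0],-42,1],[[28,-38,0],-49,1],[[28.5,-42,0],-56,1],[[29,-45,0],-63,1],[[29,-48,0],-70,1],[[29,-52,0],-77,1],[[29.5,-55,0],-84,1],[[30,-58,0],-91,1],[[30,-61,0],-98,1],[[30,-65,0],-105,1],[[29,-69,0],-112,1],[[28,-72,0],-119,1],[[26,-76,0],-126,1],[[24,-80,0],-133,1],[[22,-84,0],-140,1]]' 40
```

```text
time: 1.77
tool_pos: [0.4857, -0.1665, 0.2481]
orientation: [3.104, 0.482, -0.0]
contact_force: [1.0, -0.3, 0.5]
grip_width: 1.001
grasp_force: 0.0
```

```bash
python3 -m jog '[[[0,0,0],0,1],[[0,0,0],0,1],[[0,0,0],0,1]]'; cat >> h.py <<'E'
def go(x,y,z=None,ydeg=None):
    o=r.get_obs(); p=o["tool_pos"]; a=o["orientation"]; yd=np.degrees(2*np.arctan2(a[1],a[0]))-90
    print("t",round(o["time"],2),"pos",p.round(4),"ydir",round((yd+90)%180-90,2),"F",o["contact_force"].round(1))
    print("shift cm",((np.array([x,y,p[2] if z is None else z])-p)*100).round(2),"turn",None if ydeg is None else round((ydeg-yd+90)%180-90,2))
E
python3 -c "
from h import *
go(.428,-.305,.10,-74.6)"
```

```text
time: 2.02
tool_pos: [0.4865, -0.164, 0.2482]
orientation: [-3.102, -0.493, 0.0]
contact_force: [-0.1, 0.1, 0.1]
grip_width: 1.001
grasp_force: 0.0
t 2.02 pos [ 0.4865 -0.164   0.2482] ydir -71.93 F [-0.1  0.1  0.1]
shift cm [ -5.85 -14.1  -14.82] turn -2.67
```

```bash
python3 -m jog '[[[-1.5,-3.5,-3],-1,1],[[-3,-7,-6],-2.5,1],[[-4.5,-10.5,-9],-2.7,1],[[-5.9,-14.1,-12],-2.7,1],[[-5.9,-14.1,-15],-2.7,1],[[-5.9,-14.1,-18],-2.7,1],[[-5.9,-14.1,-20],-2.7,1],[[-5.9,-14.1,-20],-2.7,1],[[-5.9,-14.1,-20],-2.7,1]]'; python3 -c "
from h import *
d=grab('top'); save(d,'g1.png',(290,150,400,260),5)
go(.428,-.305,.019,-74.6)"
```

```text
time: 2.77
tool_pos: [0.4277, -0.3043, 0.0478]
orientation: [-3.112, -0.422, 0.004]
contact_force: [-0.5, 0.1, 1.0]
grip_width: 0.997
grasp_force: 0.0
t 2.82 pos [ 0.4286 -0.3049  0.0491] ydir -74.55 F [0.7 0.3 0.8]
shift cm [-0.06 -0.01 -3.01] turn -0.05
```

View pics/g1.png

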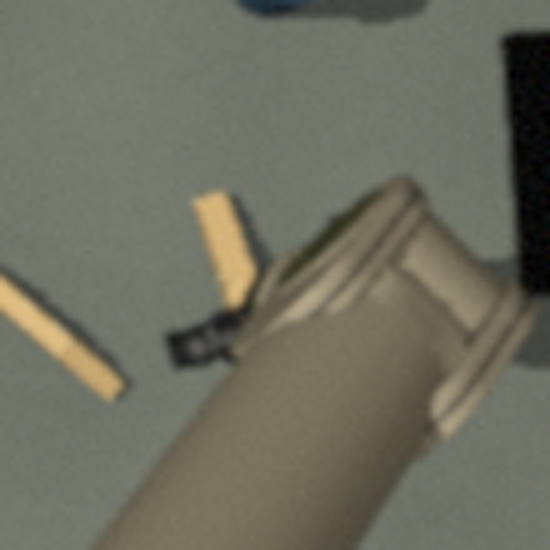

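The view shows the gripper at (240,340) straddling the bar, with the left finger clear of the small bar at (120,395). I'll descend, grip and lift.

```bash
python3 -m jog '[[[0,0,-1],0,1],[[0,0,-2],0,1],[[0,0,-2.8],0,1],[[0,0,-3],0,1],[[0,0,-3],0,1],[[0,0,-3],0,0.6],[[0,0,-3],0,0],[[0,0,-3],0,0],[[0,0,-3],0,0],[[0,0,-3],0,0],[[0,0,-3],0,0],[[0,0,-3],0,0],[[0,0,-3],0,0],[[0,0,-3],0,0],[[0,0,-3],0,0]]' 30;  python3 -c "
from h import *
go(.526,.1195,.15,-2.4)"
```

```text
time: 4.07
tool_pos: [0.4277, -0.3057, 0.0186]
orientation: [3.113, 0.418, 0.001]
contact_force: [-0.4, -0.1, 5.5]
grip_width: 0.253
grasp_force: 30.7
t 4.07 pos [ 0.4277 -0.3057  0.0186] ydir -74.69 F [-0.4 -0.1  5.5]
shift cm [ 9.83 42.52 13.14] turn 72.29
```

```bash
python3 -m jog '[[[0,0,1],0,0],[[0,0,3],0,0],[[0,0,6],0,0],[[0,0,9],0,0],[[0.3,1.5,12],3,0],[[1,4,13],8,0],[[1.7,7,13],14,0],[[2.6,11,13],20,0],[[3.4,15,13],26,0],[[4.2,18,13],32,0],[[5,22,13],38,0],[[5.8,25,13],44,0],[[6.6,29,13],50,0],[[7.5,32.5,13],56,0],[[8.3,36,13],61,0],[[9,39,13],66,0],[[9.5,41.2,13],70,0],[[9.8,42.2,13],72,0],[[9.8,42.5,13],72.3,0],[[9.8,42.5,13],72.3,0]]'; python3 -m jog '[[[0,0,0],0,0],[[0,0,0],0,0],[[0,0,0],0,0]]'; python3 - <<'E'
from h import *
go(.526,.1195,.06,-2.4)
d=grab('scene'); save(d,'c1.png',(200,100,400,250),4); P=cloud(d); np.save('c1.npy',d,allow_pickle=True)
E
```

```text
time: 5.73
tool_pos: [0.5253, 0.1189, 0.1483]
orientation: [2.269, 2.173, -0.001]
contact_force: [0.3, -0.8, -0.4]
grip_width: 0.251
grasp_force: 30.0
time: 5.98
tool_pos: [0.5254, 0.118, 0.1485]
orientation: [2.27, 2.171, 0.0]
contact_force: [-0.1, -0.6, 0.1]
grip_width: 0.254
grasp_force: 30.0
t 5.98 pos [0.5254 0.118  0.1485] ydir -2.56 F [-0.1 -0.6  0.1]
shift cm [ 0.06  0.15 -8.85] turn 0.16
```

View pics/c1.png

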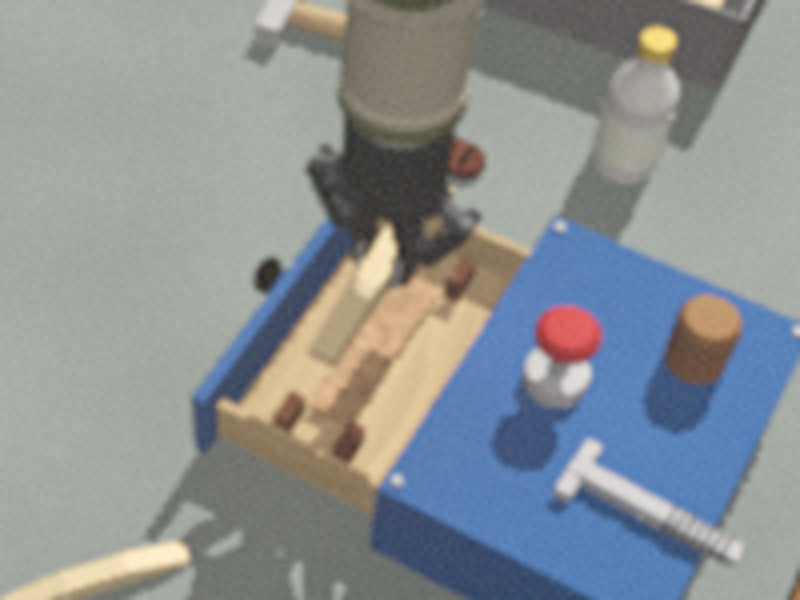

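The view shows the bar in the jaws, its near end at about (330,345), above the bed between the near blocks at (290,410) and (348,440). I'll check the near end and the bar's axis from depth.

```bash
python3 - <<'E'
from h import *
d=np.load('c1.npy',allow_pickle=True).item(); P=cloud(d)
m=(P[...,2]>.118)&(P[...,2]<.172)&(P[...,0]>.49)&(P[...,0]<.56)&(P[...,1]<.10)&(P[...,1]>0)
q=P[m]
for y in np.arange(.0,.1,.01):
    s=q[(q[:,1]>=y)&(q[:,1]<y+.01)]
    if len(s)>2: print(round(y,3),len(s),s[:,0].min().round(3),s[:,0].max().round(3),s[:,2].min().round(3),s[:,2].max().round(3))
print(q[:,1].min())
E
```

```text
0.02 27 0.513 0.534 0.131 0.146
0.03 29 0.512 0.534 0.134 0.149
0.04 26 0.514 0.534 0.133 0.149
0.05 30 0.513 0.535 0.135 0.152
0.06 28 0.515 0.536 0.132 0.154
0.07 31 0.513 0.537 0.138 0.157
0.08 30 0.514 0.536 0.131 0.158
0.09 25 0.516 0.537 0.133 0.158
0.023649054778949852
```

```bash
python3 -m jog '[[[0.1,0.1,-2],0.2,0],[[0.1,0.1,-4],0.2,0],[[0.1,0.1,-6],0.2,0],[[0.1,0.1,-7.5],0.2,0],[[0.1,0.1,-8.5],0.2,0],[[0.1,0.1,-9.2],0.2,0],[[0.1,0.1,-9.4],0.2,0],[[0.1,0.1,-9.4],0.2,0],[[0.1,0.1,-9.4],0.2,0]]'; python3 -m jog '[[[0,0,-0.05],0,0],[[0,0,-0.1],0,0],[[0,0,-0.1],0,0],[[0,0,-0.1],0,0]]'; python3 -m jog '[[[0,0,-0.05],0,0],[[0,0,-0.1],0,0],[[0,0,-0.1],0,0],[[0,0,-0.1],0,0]]'
```

```text
time: 6.78
tool_pos: [0.527, 0.1205, 0.0551]
orientation: [2.263, 2.178, 0.002]
contact_force: [-0.3, -0.7, -0.0]
grip_width: 0.252
grasp_force: 30.0
time: 7.12
tool_pos: [0.5266, 0.1205, 0.0536]
orientation: [2.263, 2.178, 0.001]
contact_force: [-0.4, 0.1, -0.6]
grip_width: 0.249
grasp_force: 30.0
time: 7.45
tool_pos: [0.5264, 0.1204, 0.0523]
orientation: [2.264, 2.178, -0.0]
contact_force: [0.3, 0.3, 0.6]
grip_width: 0.251
grasp_force: 30.0
```

```bash
python3 -m jog '[[[0,0,-0.05],0,0],[[0,0,-0.1],0,0],[[0,0,-0.1],0,0],[[0,0,-0.1],0,0]]'; python3 -m jog '[[[0,0,-0.05],0,0],[[0,0,-0.1],0,0],[[0,0,-0.1],0,0],[[0,0,-0.1],0,0]]'
```

```text
time: 7.78
tool_pos: [0.5264, 0.1204, 0.0513]
orientation: [2.263, 2.179, -0.0]
contact_force: [0.3, -1.1, -0.3]
grip_width: 0.254
grasp_force: 30.0
time: 8.12
tool_pos: [0.5265, 0.1204, 0.0504]
orientation: [2.263, 2.178, 0.0]
contact_force: [-0.4, -0.1, 1.0]
grip_width: 0.252
grasp_force: 30.1
```

```bash
python3 -m jog '[[[0,0,-0.05],0,0],[[0,0,-0.1],0,0],[[0,0,-0.1],0,0],[[0,0,-0.1],0,0]]'; python3 -m jog '[[[0,0,-0.05],0,0],[[0,0,-0.05],0,0],[[0,0,-0.05],0,0]]'
```

```text
time: 8.45
tool_pos: [0.5273, 0.1204, 0.0503]
orientation: [2.263, 2.178, 0.002]
contact_force: [-1.3, -0.5, 9.2]
grip_width: 0.245
grasp_force: 31.3
time: 8.7
tool_pos: [0.5277, 0.1204, 0.0503]
orientation: [2.263, 2.177, 0.004]
contact_force: [-0.9, -1.4, 12.4]
grip_width: 0.249
grasp_force: 31.8
```

```bash
python3 -m jog '[[[0,0,0.1],0,0],[[0,0,0.1],0,0.3],[[0,0,0.1],0,0.4],[[0,0,0.1],0,0.6],[[0,0,0.1],0,0.6],[[0,0,0.1],0,0.6],[[0,0,0.1],0,0.6],[[0,0,0.1],0,0.6],[[0,0,1.5],0,0.6],[[0,0,4],0,0.6],[[0,0,7],0,0.6],[[0,0,10],0,0.6],[[0,0,13],0,0.6],[[-4,0,15],0,0.6],[[-8,0,15],0,0.6],[[-12,0,15],0,0.6],[[-15,0,15],0,0.6],[[-15,0,15],0,0.6]]'
python3 - <<'E'
from h import *
d=grab('top'); save(d,'p1.png',(150,120,290,225),5); e=grab('scene'); save(e,'p1s.png',(220,120,360,250),5); np.save('p1.npy',e,allow_pickle=True);np.save('p1t.npy',d,allow_pickle=True)
P=cloud(e)
m=(P[...,2]>.038)&(P[...,2]<.075)&(P[...,0]>.507)&(P[...,0]<.55)&(P[...,1]<.23)&(P[...,1]>0)
q=P[m]
for y in np.arange(.0,.23,.02):
    s=q[(q[:,1]>=y)&(q[:,1]<y+.02)]
    if len(s)>2: print(round(y,3),len(s),s[:,0].min().round(3),s[:,0].max().round(3),s[:,2].min().round(3),s[:,2].max().round(3))
go(.36,.126,None,-2.4)
E
```

```text
time: 10.2
tool_pos: [0.372, 0.1205, 0.1986]
orientation: [-2.26, -2.18, 0.001]
contact_force: [0.6, -0.0, 0.2]
grip_width: 0.601
grasp_force: 0.0
0.0 7 0.51 0.549 0.04 0.058
0.02 49 0.514 0.549 0.039 0.049
0.04 50 0.514 0.548 0.039 0.055
0.06 50 0.515 0.538 0.039 0.06
0.08 43 0.516 0.538 0.041 0.061
0.1 45 0.516 0.539 0.042 0.062
0.12 44 0.518 0.54 0.038 0.06
0.14 41 0.518 0.541 0.043 0.062
0.16 33 0.519 0.542 0.04 0.058
0.18 29 0.52 0.542 0.04 0.053
0.2 33 0.507 0.543 0.039 0.051
0.22 5 0.507 0.512 0.038 0.048
t 10.3 pos [0.3761 0.1207 0.1993] ydir -2.13 F [-0.5 -0.4 -0.4]
shift cm [-1.61  0.53  0.  ] turn -0.27
```

View pics/p1s.png

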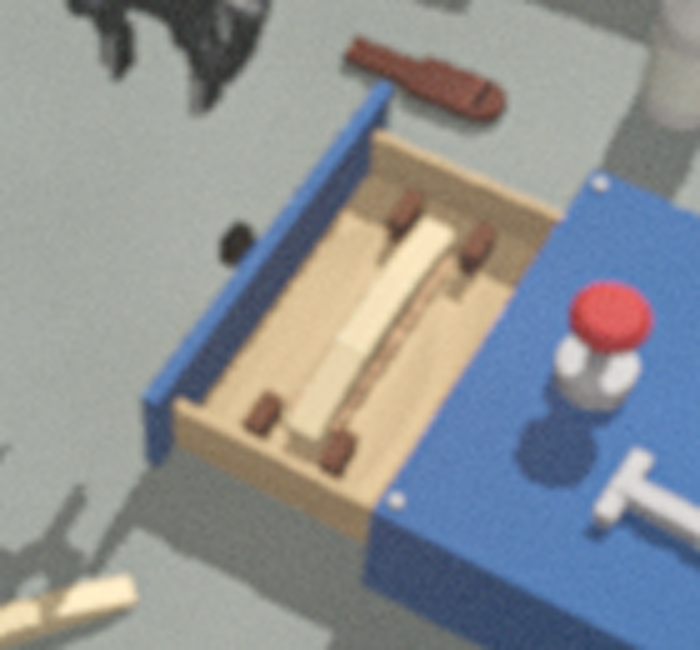

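The view shows the bar flat on the cork at (370,330), between the four blocks, at about (0.528, 0.119), which is within tolerance. Next I'll bring the closed fingers down in front of the ebony knob at (237,245).

```bash
python3 -m jog '[[[0.5,0.2,0],-0.3,0],[[1,0.45,-1],-0.3,0],[[1,0.45,-3],-0.3,0],[[1,0.45,-5],-0.3,0],[[1,0.45,-7],-0.3,0],[[1,0.45,-9],-0.3,0],[[1,0.45,-11],-0.3,0],[[1,0.45,-13],-0.3,0],[[1,0.45,-13.9],-0.3,0],[[1,0.45,-13.9],-0.3,0],[[1,0.45,-13.9],-0.3,0]]'; python3 - <<'E'
from h import *
go(.55,.118,.06,-2.4)
d=grab('scene'); save(d,'k1.png',(200,100,340,230),5)
E
```

```text
time: 11.22
tool_pos: [0.3871, 0.1248, 0.0599]
orientation: [2.27, 2.172, -0.002]
contact_force: [0.2, 0.0, 1.2]
grip_width: 0.002
grasp_force: 0.0
t 11.22 pos [0.3871 0.1248 0.0599] ydir -2.53 F [0.2 0.  1.2]
shift cm [ 1.629e+01 -6.800e-01  1.000e-02] turn 0.13
```

View pics/k1.png

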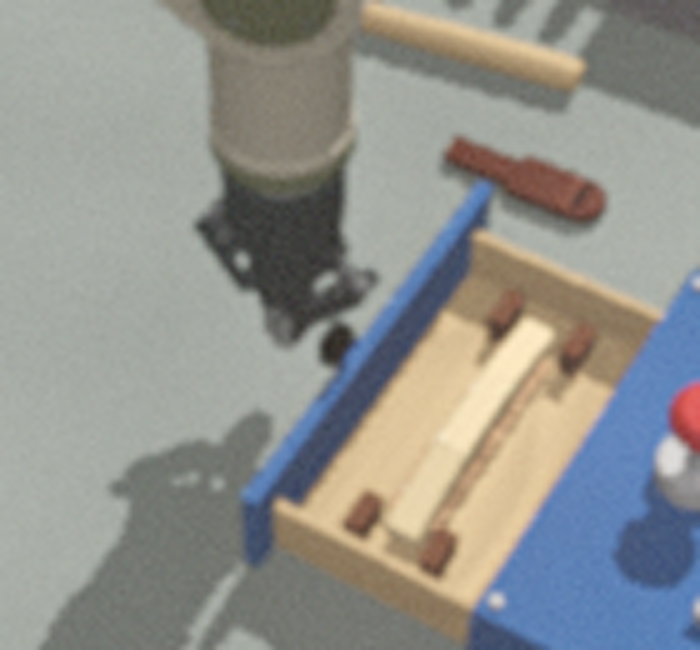

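The view shows the fingers in front of the knob at (340,345), with a knuckle projecting at (365,280). I'll measure the knuckle's height against the panel top (86 mm).

```bash
python3 - <<'E'
from h import *
d=grab('scene'); P=cloud(d)
c=d["color"].astype(int).max(-1)
m=(c<130)&(P[...,0]>.395)&(P[...,0]<.47)&(P[...,1]>.085)&(P[...,1]<.17)&(P[...,2]>.06)&(P[...,2]<.2)
v,u=np.nonzero(m)
for x in np.arange(.395,.47,.005):
    s=P[m]; s=s[(s[:,0]>=x)&(s[:,0]<x+.005)]
    if len(s): print(round(x,3),len(s),np.sort(s[:,2])[:4].round(3),s[:,2].max().round(3))
E
```

```text
0.395 30 [0.065 0.071 0.073 0.087] 0.197
0.4 44 [0.063 0.066 0.068 0.072] 0.2
0.405 36 [0.093 0.095 0.096 0.097] 0.199
0.41 33 [0.094 0.094 0.098 0.099] 0.197
0.415 32 [0.063 0.065 0.065 0.066] 0.199
0.42 55 [0.064 0.064 0.064 0.064] 0.199
0.425 47 [0.06  0.061 0.063 0.064] 0.198
0.43 27 [0.063 0.064 0.065 0.066] 0.151
0.435 12 [0.117 0.122 0.126 0.131] 0.144
0.44 13 [0.125 0.129 0.134 0.135] 0.143
0.445 10 [0.087 0.133 0.135 0.135] 0.139
0.45 2 [0.065 0.076] 0.076
0.455 60 [0.06  0.06  0.061 0.061] 0.086
0.46 2 [0.075 0.083] 0.083
```

```bash
python3 -m jog '[[[0.7,0,0],0,0],[[1.2,0,0],0,0],[[1.5,-0.1,0],0,0],[[1.8,-0.1,0],0,0],[[2.2,-0.1,0],0,0],[[2.7,-0.1,0],0,0],[[3.3,-0.1,0],0,0],[[4,-0.2,0],0,0],[[4.7,-0.2,0],0,0],[[5.4,-0.2,0],0,0],[[6.1,-0.2,0],0,0],[[6.8,-0.3,0],0,0],[[7.5,-0.3,0],0,0],[[8.2,-0.3,0],0,0],[[8.9,-0.4,0],0,0],[[9.6,-0.4,0],0,0],[[10.2,-0.4,0],0,0],[[10.7,-0.5,0],0,0],[[11,-0.5,0],0,0],[[11.2,-0.5,0],0,0]]'; python3 -m jog '[[[0.3,0,0],0,0],[[0.7,0,0],0,0],[[1.2,0,0],0,0],[[1.7,-0.1,0],0,0],[[2.2,-0.1,0],0,0],[[2.6,-0.1,0],0,0],[[2.9,-0.1,0],0,0],[[3.1,-0.1,0],0,0],[[3.2,-0.1,0],0,0],[[3.2,-0.1,0],0,0]]'; python3 -c "
from h import *
go(.549,.118,.06,-2.4)"
```

```text
time: 12.98
tool_pos: [0.4989, 0.1199, 0.0599]
orientation: [2.269, 2.172, 0.0]
contact_force: [-1.5, -0.3, 0.5]
grip_width: 0.002
grasp_force: 1.1
time: 13.82
tool_pos: [0.5308, 0.1189, 0.0599]
orientation: [2.269, 2.172, 0.001]
contact_force: [0.0, -0.2, 0.8]
grip_width: 0.001
grasp_force: 0.0
t 13.82 pos [0.5308 0.1189 0.0599] ydir -2.5 F [ 0.  -0.2  0.8]
shift cm [ 1.82 -0.09  0.01] turn 0.1
```

```bash
python3 -m jog '[[[0.3,0,0],0,0],[[0.6,0,0],0,0],[[0.9,0,0],0,0],[[1.1,0,0],0,0],[[1.2,0,0],0,0],[[1.3,0,0],0,0],[[1.3,0,0],0,0]]'; python3 -m jog '[[[0.1,0,0],0,0],[[0.2,0,0],0,0],[[0.2,0,0],0,0],[[0.2,0,0],0,0]]';python3 -m jog '[[[0.1,0,0],0,0],[[0.2,0,0],0,0],[[0.2,0,0],0,0],[[0.2,0,0],0,0]]'
```

```text
time: 14.4
tool_pos: [0.5437, 0.119, 0.0599]
orientation: [2.269, 2.172, 0.001]
contact_force: [-1.1, 0.4, 0.4]
grip_width: -0.005
grasp_force: 0.3
time: 14.73
tool_pos: [0.5456, 0.1191, 0.0599]
orientation: [2.269, 2.173, 0.001]
contact_force: [-0.4, -0.6, 0.4]
grip_width: 0.005
grasp_force: 0.4
time: 15.07
tool_pos: [0.547, 0.119, 0.0598]
orientation: [-2.269, -2.172, 0.001]
contact_force: [-4.2, -0.8, 3.6]
grip_width: -0.0
grasp_force: 2.5
```

```bash
python3 - <<'E'
from h import *
d=grab('scene'); P=cloud(d); hsv=cv2.cvtColor(d["color"],cv2.COLOR_RGB2HSV)
blue=(hsv[...,0]>100)&(hsv[...,0]<130)&(hsv[...,1]>100)&(P[...,1]>-.06)&(P[...,1]<.08)&(P[...,0]>.5)&(P[...,0]<.65)&(P[...,2]>.075)&(P[...,2]<.1)
q=P[blue]
for y in np.arange(-.04,.08,.03):
    s=q[(q[:,1]>=y)&(q[:,1]<y+.03)]; s=s[s[:,0].argsort()]; print(y.round(2),[(round(a,3),round(b,3)) for a,b in s[::max(1,len(s)//8)][:,[0,2]]])
E
```

```text
-0.04 [(np.float64(0.586), np.float64(0.084)), (np.float64(0.595), np.float64(0.088)), (np.float64(0.608), np.float64(0.085)), (np.float64(0.616), np.float64(0.092)), (np.float64(0.623), np.float64(0.092)), (np.float64(0.63), np.float64(0.092)), (np.float64(0.637), np.float64(0.082)), (np.float64(0.644), np.float64(0.077)), (np.float64(0.65), np.float64(0.095))]
-0.01 [(np.float64(0.586), np.float64(0.082)), (np.float64(0.594), np.float64(0.088)), (np.float64(0.603), np.float64(0.092)), (np.float64(0.611), np.float64(0.094)), (np.float64(0.618), np.float64(0.091)), (np.float64(0.626), np.float64(0.092)), (np.float64(0.633), np.float64(0.093)), (np.float64(0.641), np.float64(0.09)), (np.float64(0.648), np.float64(0.09))]
0.02 [(np.float64(0.587), np.float64(0.082)), (np.float64(0.596), np.float64(0.086)), (np.float64(0.605), np.float64(0.09)), (np.float64(0.612), np.float64(0.09)), (np.float64(0.619), np.float64(0.088)), (np.float64(0.626), np.float64(0.089)), (np.float64(0.634), np.float64(0.091)), (np.float64(0.642), np.float64(0.09)), (np.float64(0.648), np.float64(0.089))]
0.05 [(np.float64(0.59), np.float64(0.087)), (np.float64(0.598), np.float64(0.084)), (np.float64(0.607), np.float64(0.09)), (np.float64(0.614), np.float64(0.092)), (np.float64(0.622), np.float64(0.093)), (np.float64(0.628), np.float64(0.096)), (np.float64(0.635), np.float64(0.091)), (np.float64(0.642), np.float64(0.091)), (np.float64(0.649), np.float64(0.093))]
```

```bash
python3 -m jog '[[[0.1,0,0],0,0],[[0.2,0,0],0,0],[[0.2,0,0],0,0],[[0.2,0,0],0,0]]'; python3 -m jog '[[[0.1,0,0],0,0],[[0.1,0,0],0,0],[[0.1,0,0],0,0],[[0.1,0,0],0,0]]'
```

```text
time: 15.45
tool_pos: [0.5472, 0.119, 0.0597]
orientation: [-2.266, -2.171, 0.006]
contact_force: [-14.5, -1.5, 11.2]
grip_width: 0.0
grasp_force: 7.8
time: 15.78
tool_pos: [0.5473, 0.119, 0.0597]
orientation: [-2.265, -2.17, 0.008]
contact_force: [-20.4, -2.2, 16.2]
grip_width: 0.003
grasp_force: 10.5
```

```bash
python3 -m jog '[[[-1,0,0],0,0],[[-3,0,0],0,0],[[-6,0,0],0,0],[[-7,0,1],0,0],[[-7,0,4],0,0],[[-7,0,8],0,0],[[-7,0,12],0,0],[[-7,0,15],0,0],[[-5,0,16],0,0],[[-2,0,16],0,0],[[2,0,16],0,0],[[6,-0.2,16],0,0],[[9.5,-0.4,16],0,0],[[11.5,-0.5,16],0,0],[[12.2,-0.5,16],0,0],[[12.2,-0.5,16],0,0],[[12.2,-0.5,16],0,0],[[12.2,-0.5,16],0,0]]'; python3 - <<'E'
from h import *
go(.6723,.1145,.186,-2.4)
d=grab('scene'); save(d,'q1.png',(220,90,420,240),4)
E
```

```text
time: 17.28
tool_pos: [0.6717, 0.1143, 0.2203]
orientation: [-2.269, -2.173, -0.001]
contact_force: [1.4, 0.7, 0.3]
grip_width: -0.002
grasp_force: 0.0
t 17.28 pos [0.6717 0.1143 0.2203] ydir -2.47 F [1.4 0.7 0.3]
shift cm [ 0.06  0.02 -3.43] turn 0.07
```

View pics/q1.png

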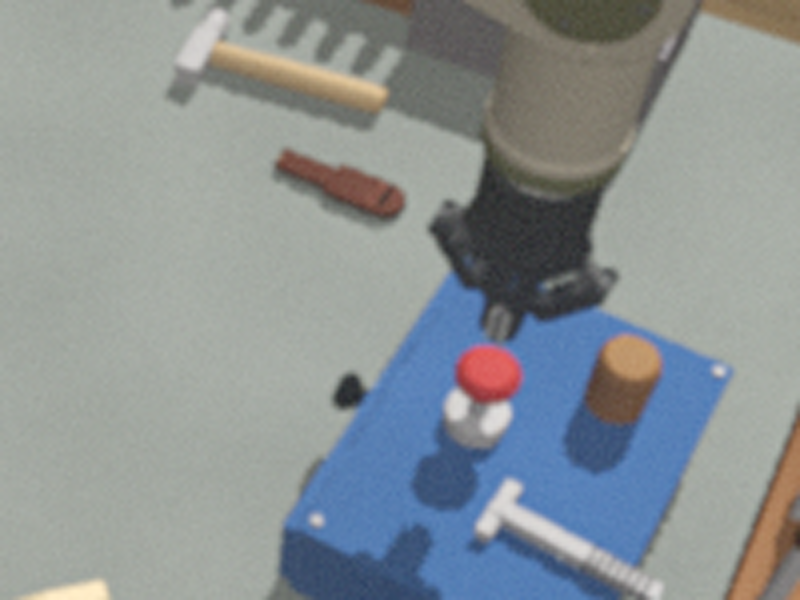

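The view shows the drawer shut (panel at (320,470) flush) and the closed fingers above the red knob at (488,372). Gauge and weight are clear. I'll press down in steps.

```bash
python3 -m jog '[[[0.1,0,-1],0,0],[[0.1,0,-2],0,0],[[0.1,0,-2.8],0,0],[[0.1,0,-3.2],0,0],[[0.1,0,-3.3],0,0],[[0.1,0,-3.3],0,0]]'; for i in 1 2 3; do python3 -m jog '[[[0,0,-0.1],0,0],[[0,0,-0.2],0,0],[[0,0,-0.2],0,0]]' | grep -E 'tool_pos|contact'; done
```

```text
time: 17.83
tool_pos: [0.6732, 0.114, 0.1863]
orientation: [-2.269, -2.172, 0.001]
contact_force: [-0.3, -0.2, -0.2]
grip_width: 0.0
grasp_force: 0.0
tool_pos: [0.6736, 0.1139, 0.185]
contact_force: [-0.1, 1.2, -0.2]
tool_pos: [0.6734, 0.114, 0.1826]
contact_force: [-0.7, -0.3, -0.1]
tool_pos: [0.6734, 0.1139, 0.1805]
contact_force: [0.4, 1.2, 0.4]
```

```bash
python3 -m jog '[[[0,0,-0.1],0,0],[[0,0,-0.2],0,0],[[0,0,-0.2],0,0]]' | grep -E 'tool_pos|contact'; python3 -m jog '[[[0,0,-0.1],0,0],[[0,0,-0.2],0,0],[[0,0,-0.2],0,0]]' | grep -E 'tool_pos|contact'; python3 -m jog '[[[0,0,-0.1],0,0],[[0,0,-0.2],0,0],[[0,0,-0.2],0,0]]' | grep -E 'tool_pos|contact'
```

```text
tool_pos: [0.6735, 0.1139, 0.1791]
contact_force: [-1.2, -0.9, 3.6]
tool_pos: [0.6736, 0.1139, 0.1775]
contact_force: [-2.7, 0.1, 5.1]
tool_pos: [0.6735, 0.114, 0.1755]
contact_force: [-2.7, 0.6, 5.2]
```

```bash
python3 -m jog '[[[0,0,-0.1],0,0],[[0,0,-0.2],0,0],[[0,0,-0.2],0,0]]' | grep -E 'tool_pos|contact'; python3 -m jog '[[[0,0,-0.1],0,0]]' | grep -E 'tool_pos|contact';  python3 -m jog '[[[0,0,-0.1],0,0]]' | grep -E 'tool_pos|contact'; python3 - <<'E'
from h import *
d=grab('scene'); save(d,'q2.png',(280,140,380,220),6)
P=cloud(d); hsv=cv2.cvtColor(d["color"],cv2.COLOR_RGB2HSV)
rd=((hsv[...,0]<8)|(hsv[...,0]>172))&(hsv[...,1]>150)&(hsv[...,2]>110)&(P[...,2]>.1)&(P[...,2]<.2)
v,u=np.nonzero(rd); print("red",len(u),[u.min(),u.max(),v.min(),v.max()],np.percentile(P[v,u,2],[5,50,90]))
E
```

```text
tool_pos: [0.6736, 0.1139, 0.1735]
contact_force: [-2.0, 0.2, 5.6]
tool_pos: [0.6735, 0.1139, 0.1728]
contact_force: [-3.5, 0.3, 7.1]
tool_pos: [0.6736, 0.114, 0.1718]
contact_force: [-3.5, -0.5, 7.9]
red 63 [np.int64(334), np.int64(348), np.int64(180), np.int64(190)] [0.14914403 0.15288417 0.15533051]
```

View pics/q2.png

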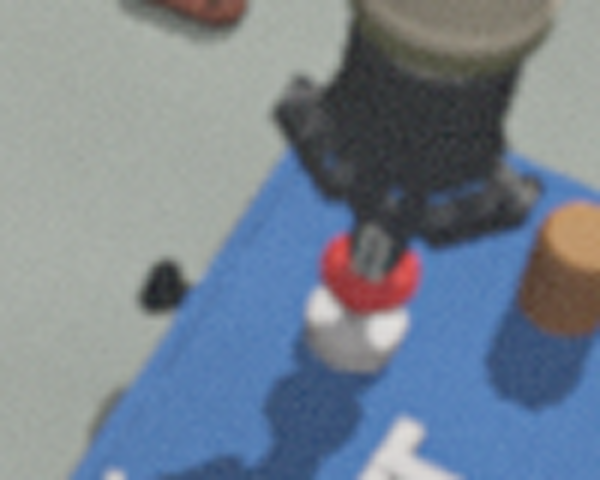

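The view shows the fingertips on the red knob at (372,265), now about 8 mm lower. I'll continue in 1 mm steps at a constant pace, watching the force.

```bash
python3 -m jog '[[[0,0,-0.1],0,0]]' | grep -E 'tool_pos|contact';  python3 -m jog '[[[0,0,-0.1],0,0]]' | grep -E 'tool_pos|contact'; python3 -m jog '[[[0,0,-0.1],0,0]]' | grep -E 'tool_pos|contact';  python3 -m jog '[[[0,0,-0.1],0,0]]' | grep -E 'tool_pos|contact'
```

```text
tool_pos: [0.6736, 0.114, 0.1708]
contact_force: [-3.9, -0.4, 8.3]
tool_pos: [0.6736, 0.114, 0.1697]
contact_force: [-3.1, -0.5, 7.9]
tool_pos: [0.6736, 0.1139, 0.1687]
contact_force: [-3.1, -0.1, 7.0]
tool_pos: [0.6736, 0.114, 0.1677]
contact_force: [-2.8, -0.7, 7.4]
```

```bash
python3 -m jog '[[[0,0,-0.1],0,0]]' | grep -E 'tool_pos|contact';  python3 -m jog '[[[0,0,-0.1],0,0]]' | grep -E 'tool_pos|contact'; python3 -m jog '[[[0,0,-0.1],0,0]]' | grep -E 'tool_pos|contact'
```

```text
tool_pos: [0.6736, 0.114, 0.1667]
contact_force: [-2.7, -0.5, 7.2]
tool_pos: [0.6736, 0.114, 0.1657]
contact_force: [-3.0, 0.1, 7.4]
tool_pos: [0.6736, 0.1139, 0.1647]
contact_force: [-3.5, 0.2, 7.4]
```

```bash
python3 -m jog '[[[0,0,-0.1],0,0]]' | grep -E 'tool_pos|contact';  python3 -m jog '[[[0,0,-0.1],0,0]]' | grep -E 'tool_pos|contact'
```

```text
tool_pos: [0.6736, 0.1139, 0.1637]
contact_force: [-3.4, 0.1, 8.3]
tool_pos: [0.6736, 0.114, 0.1629]
contact_force: [-4.5, -0.7, 10.9]
```

```bash
python3 -m jog '[[[0,0,-0.1],0,0]]' | grep -E 'tool_pos|contact'
```

```text
tool_pos: [0.6736, 0.1139, 0.1622]
contact_force: [-4.7, -0.2, 10.9]
```

```bash
python3 -m jog '[[[0,0,-0.1],0,0]]' | grep -E 'tool_pos|contact'
```

```text
tool_pos: [0.6736, 0.114, 0.1614]
contact_force: [-5.9, -1.4, 14.1]
```

```bash
python3 -m jog '[[[0,0,0],0,0]]' | grep -E 'tool_pos|contact'
```

```text
tool_pos: [0.6736, 0.114, 0.1613]
contact_force: [-4.8, -0.1, 10.6]
```

```bash
python3 -m jog '[[[0,0,-0.03],0,0]]' | grep -E 'tool_pos|contact'
```

```text
tool_pos: [0.6736, 0.1139, 0.1613]
contact_force: [-7.5, -1.4, 14.2]
```

```bash
python3 -m jog '[[[0,0,-0.07],0,0]]' | grep -E 'tool_pos|contact'
```

```text
tool_pos: [0.6736, 0.114, 0.1608]
contact_force: [-7.5, 0.0, 16.1]
```

```bash
python3 -m jog '[[[0,0,0],0,0],[[0,0,0],0,0],[[0,0,0],0,0]]' | grep -E 'tool_pos|contact'
```

```text
tool_pos: [0.6736, 0.114, 0.1607]
contact_force: [-5.2, -0.6, 13.8]
```

```bash
python3 -m jog '[[[0,0,0.1],0,0],[[0,0,0.2],0,0],[[0,0,0.4],0,0],[[0,0,1],0,0],[[0,0,3],0,0],[[0,0,6],0,0],[[0,0,8],0,0],[[0,0,8],0,0],[[0,0,8],0,0],[[0,0,8],0,0]]'; python3 - <<'E'
from h import *
for n in("scene","top"):
    d=grab(n); P=cloud(d); hsv=cv2.cvtColor(d["color"],cv2.COLOR_RGB2HSV)
    rd=((hsv[...,0]<8)|(hsv[...,0]>172))&(hsv[...,1]>150)&(hsv[...,2]>110)&(P[...,2]>.1)&(P[...,2]<.2)
    v,u=np.nonzero(rd)
    if len(u): print(n,"red",len(u),np.percentile(P[v,u,2],[5,50,90]))
E
```

```text
time: 22.05
tool_pos: [0.6732, 0.114, 0.2383]
orientation: [-2.269, -2.172, 0.001]
contact_force: [0.0, -0.3, -0.1]
grip_width: 0.004
grasp_force: 0.0
scene red 61 [0.13740422 0.14210435 0.14424608]
top red 14 [0.13997638 0.14226641 0.14617903]
```

```bash
python3 -c "
from station import r
print(r.hand_in())"
```

```text
the job is handed in; nothing more can be done
None
```

The job is handed in at about 22 s. The middle-sized bar lies on the cork bed, the drawer is shut against its stop, and I estimate from force and travel that the clamp was set to about 7 to 8 N on the bar. I did not re-measure that force after letting go, though the camera showed the knob had stayed down.

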